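Bolt down the engraver's clamp frame

TASK

Lock the clamp frame: press its long spring catch plate down with one fingertip and, keeping it held down all the way, push the bolt's upright tab with the other fingertip until the bolt is fully home in its keeper. Then let go, so that the catch springs fully up and locks the bolt, and move clear. Grasp nothing and leave the hammer, mug, chisel and brass blank where they are.

Things in the scene. Friction and masses are not known exactly. Their poses are not given: they have to be found in the camera images.
- frame: Clamp frame fixed to the bench: dark steel base 130 (x) x 300 (y) x 10 mm, z up; origin on the bench, 20 mm to -y of the base's middle; yaw within 0.8 rad. Its -y half carries two steel parts along y: the flat catch plate at x -30 mm and the bolt, a narrow bar with an upright tab, at x +30 mm. The +y part (y 85 to 165 mm, up to 45 mm high) is a wooden bed with brass sheet and two clamp bars.
- catch_pad (a point): Centre of the top of the spring catch's flat plate, 30 (frame x) x 90 (frame y) x 6 mm, axes as the frame; at frame (-30, -24) mm, 46 mm above the bench when up; it sinks straight down when pressed. It is long so that a fingertip can slide along it while holding it down. Nothing near it is higher but the bolt's tab.
- bolt_tab (a point): Middle of the top edge of the bolt's upright tab, 30 (frame x) x 8 (frame y) mm, 75 mm above the bench, axes as the frame; starts at frame (30, -25) mm, 60 mm across from the middle of the catch plate. Push its -y face towards frame +y; behind it 46 mm are free up to a staple. The bar below is 14 mm wide, top at 29 mm: 10 mm under a fingertip level with the pressed catch plate (39 mm).
- catch (a joint): How far the catch is pressed down, m: 0 up, 0.007 at its firm stop. Spring: 4 N to start it, 8 N at the stop. Pressed less than 0.005 its tooth blocks the bolt at the start, about half way (bolt 0.014 to 0.019) and when home; press to the stop or nearly. Let go, it springs up by itself (between those places the bolt holds it down).
- bolt (a joint): How far the bolt has slid, m: starts at 0 to 0.0015 (drawn back), 0.033 fully home against its stop in the keeper (the catch can rise behind it only from 0.031 on). Friction about 2.5 N, no spring: it stays where it is left.
- hammer: Small hammer lying on the bench beside the frame, 185 mm long in its y, wooden handle 20 mm thick, head 70 x 22 x 22 mm at +y; origin on the bench below the handle. Leave alone.
- mug: White mug without handle, 76 mm wide, 90 mm high, with pens standing up to 135 mm; origin at the centre of its underside. Leave alone.
- chisel: Steel chisel lying on the bench, 10 x 145 x 10 mm along its y; origin on the bench under the middle of its 130 mm shank, the 14 mm wide blade at +y. Leave alone.
- blank: Loose brass blank 40 x 55 x 12 mm lying on the bench; origin at the centre of its underside. Leave alone.
- keeper (a point): Middle of the underside of the top of the aluminium keeper, the loop by the wooden bed into which the bolt's end slides; 34 mm above the bench at frame (30, 73) mm, the loop's top at 42 mm. Two aluminium staples, 28 x 10 mm, 35 mm high, straddle the bolt bar at frame y = -80 and +36 mm.

How it is judged:
On the way, in this order (a step that is already met when the one before it is completed fails the run):
1. the catch is pressed down before the bolt moves (value of joint catch above 0.005 m and value of joint bolt below 0.005 m), for 0.05 s.
2. the bolt is past its half-way notch with the catch still down (value of joint bolt between 0.02 and 0.031 m and value of joint catch above 0.0035 m).
3. the bolt is home and the catch has sprung up (value of joint bolt above 0.03 m and value of joint catch below 0.0015 m), for 0.2 s.
At the end, for the whole second after the job is handed in: The bolt is home (slid at least 30 of its 33 mm), the catch is up again (within 1.5 mm), and hammer, mug, chisel and blank lie within 20 mm of where they were (all of step 3 and distance of each of hammer, mug, chisel, blank from where it was at the start of the episode below 0.02 m); the robot touches nothing.
It fails at once if the catch was let up while the bolt was part way (value of joint bolt between 0.008 and 0.025 m and value of joint catch below 0.003 m).
It fails at once if a bystander was shoved, lifted or carried (distance of any of hammer, mug, chisel, blank from where it was at the start of the episode above 0.02 m).
It also fails if it takes over 42 s, if anything falls off the work surface, if the arm or the gripper's body presses on something with over 40 N, if the wrist force passes 120 N, or if a joint passes its speed limit or range.

ROBOT

A 7-joint arm with a two-finger parallel gripper is mounted at the origin on the work surface. World frame = base frame: x ahead of the robot, y to its left, z up, the work surface at z = 0. Lengths are in m, angles in rad, forces in N, time in s.
With the tool pointing down it reaches from about 0.4 to 0.85 m from the base axis. Payload 10.4 kg.
Tool frame: the origin (TCP) lies midway between the tips of the shut fingers; the grasp point (between the pads) lies 19 mm behind it; z points along the fingers, y is the line along which they close (so a half turn about z gives the same grasp; the last joint's range is limited). The gripper opens to 87 mm and grips with 3 to 60 N. Pads are 19 mm wide; open, the fingers measure 117 mm over their backs; the gripper's body (75 mm by 190 mm) begins 51 mm behind the grasp point.
Start: joints at [1.248, 0.332, -0.065, 1.46, 0.022, 1.35, -0.088], TCP at [0.185, -0.597, 0.223] pointing down, gripper open.
Joint ranges: [-2.6, 2.6], [-0.5, 2.12], [-1.47, 1.34], [0.16, 2.42], [-1.27, 4.41], [0.06, 2.06], [-2.6, 2.6]. Speed limits (rad/s): [2.22, 2.22, 2.79, 2.79, 3.14, 3.14, 3.14].

INTERFACE

Orientations are given as a unit quaternion [x, y, z, w].
In Python, from bench import r gives the robot as it stands.
- The arm moves only by the tool arm_command, never from a script. Its arguments are lists of equal length, an entry for each row: "xyz": the shift along the world's x, y, z in m, a list of three; "rot": the turn, a rotation vector about the world's x, y, z in rad, a list of three. In form: {"xyz": [[tx, ty, tz], ...], "rot": [[ax, ay, az], ...]}. A call has 1 to 20 rows; each row is the pose to reach, as a shift and turn from the pose commanded when the call began; what a row does not reach only later rows make up. A row lasts 1/12 s, in which the tool goes at most 41.7 mm and 7.16 degrees, less where a joint would pass 70% of its speed; a pose out of reach is approached as far as the arm can. A call with a gripper value outside its range is refused whole. "grip" is the opening, from 0 (shut) to 1 (fully open), set as the call begins (left out, the last holds). The fingers move at their own pace and stop on an object; "squeeze" is the grip in N (left out, the last holds). Time passes only in rows, so rows that repeat a pose let the fingers close. It gives the time, the measured TCP pose, the force, the opening and the grip force at its end, in the units of the state.
- r.read_state(): the state, without advancing time (a new reading comes with each control period).
- r.camera(name): name is "scene" or "top" or "wrist"; returns the picture (400x640x3 uint8, red, green, blue); there is no depth.
- r.camera_model(name): a dict with "fx", "fy", "cx", "cy" (pixels), "T" (4x4, takes a point from camera to world coordinates). Camera axes: x right, y up, looking along -z (the intrinsics and any distortion apply to the point x, -y, -z); pixel columns grow to the right and rows downward; lengths in m; the calibration is good to about 2 mm. A picture is of the moment at which its call begins: read the wrist's pose just before it. camera_model takes no time and is no camera call; for the wrist camera it gives the pose at the moment of the call.
- r.close_job(): hands the job in; it is judged then, once.
Trained networks look in the newest picture that a camera, given by its name, has taken for a name from the list of things; names that differ only in an ending like _2 or _b are one class to them, and where a whole thing is asked for, a point or a joint stands for the part that bears it (a point fixed in the world has none). Each returns a list of dicts, best first, with "conf" (0 to 1); they miss things now and then, are a little off and sometimes report something else, mostly with a low value. They report only what shows in the picture. A call takes as long as a camera call.
- r.look_for(label, camera): "at" ([x, y, z] in m, in the coordinates of the camera as it stood for that picture, good to about 4 mm: the middle of the surface that is visible of it).
- r.spot_point(label, camera): "at" ([x, y, z] in m, in the coordinates of the camera as it stood for that picture, good to about 4 mm: a listed point, or the origin of a listed thing).
The state is a dict: "time": time; "joint_positions": joint angles; "joint_vel": joint speeds; "joint_torque": joint torques, N m; "ee_pos": TCP position; "eef_rot": TCP orientation; "ft_force": force on the tool from outside, world axes, zero at the start; "torque": the same for the moment, N m; "width": finger opening in m; "grip_force": force on a finger pad.
Only numpy, scipy, OpenCV 4.12 (cv2) and the standard library are available. Lean on these libraries where they do the work, as an engineer would, in place of code of your own. Each camera call takes 0.05 s, during which the arm holds its last target. There are 200 camera calls.

## Working session

There is one attempt and no reset: what is moved stays moved. The work goes in short steps, Python scripts to look and compute and a tool call to move; the robot and the scene stay as the last step left them, time stands still between calls to the robot, and variables do not carry over. Pictures are saved under pics/ and viewed, at most 10 in all, crops included, and the job is handed in when it is done.

Besides the shell and the picture viewer there is one more tool, called after "Call:" as name(argument=value, ...) on one line, values as JSON. arm_command: Moves the arm, as the interface text tells. Its arguments: {"type":"object","properties":{"xyz":{"type":"array"},"rot":{"type":"array"},"grip":{"type":"number"},"squeeze":{"type":"number"}},"required":["xyz","rot"]}

```bash
mkdir -p pics; cat > h.py <<'E'
import numpy as np, cv2
from bench import r
def w(cam,p):
    T=np.array(r.camera_model(cam)["T"]); return (T@np.append(p,1))[:3]
def snap(cam,fn):
    im=r.camera(cam); cv2.imwrite("pics/"+fn,im[:,:,::-1]); return im
E
python3 - <<'E'
from h import *
np.set_printoptions(precision=4,suppress=True)
s=r.read_state(); print({k:np.round(v,4) for k,v in s.items()})
ims=[]
for c in ["scene","top"]:
    ims.append(snap(c,c+"0.png"))
    for n in ["frame","catch_pad","bolt_tab","keeper","hammer","mug","chisel","blank"]:
        for d in r.spot_point(n,c)[:2]: print(c,n,round(d["conf"],2),w(c,d["at"]))
E
```

```text
{'time': np.float64(0.0), 'joint_positions': array([ 1.2484,  0.3329, -0.0647,  1.461 ,  0.0216,  1.3499, -0.0885]), 'joint_vel': array([-0.0011,  0.0008,  0.0006, -0.0009,  0.0003,  0.001 , -0.0006]), 'joint_torque': array([  0.0003, -62.3241,   0.025 , -38.9902,  -0.0614,   0.0398,
         0.0001]), 'ee_pos': array([ 0.1844, -0.5968,  0.2217]), 'eef_rot': array([ 0.9888,  0.1493, -0.0001, -0.0007]), 'ft_force': array([-0.2823, -0.3934, -0.6042]), 'torque': array([-0.0202,  0.0256, -0.0169]), 'grip_force': np.float64(0.0), 'width': np.float64(0.087)}
scene frame 0.77 [0.5907 0.104  0.0008]
scene catch_pad 0.94 [0.5559 0.1101 0.0453]
scene bolt_tab 0.79 [0.6098 0.0731 0.0758]
scene keeper 0.77 [0.6589 0.1513 0.0359]
scene mug 0.94 [ 0.4715 -0.0695 -0.0027]
scene chisel 0.85 [ 0.677  -0.0028  0.0017]
scene chisel 0.3 [0.7141 0.3084 0.0032]
scene blank 0.65 [ 0.7118  0.309  -0.0003]
top frame 0.59 [ 0.5957  0.108  -0.0016]
top catch_pad 0.89 [0.5555 0.1077 0.0446]
top bolt_tab 0.7 [0.6054 0.0726 0.0739]
top bolt_tab 0.65 [ 0.4753 -0.0684  0.0013]
top keeper 0.77 [0.6644 0.1475 0.0341]
top hammer 0.61 [ 0.4672  0.1668 -0.0038]
top mug 0.71 [ 0.4743 -0.071   0.0007]
top chisel 0.51 [ 0.6762 -0.0003 -0.0005]
top blank 0.75 [ 0.7136  0.3111 -0.0018]
```

View pics/top0.png

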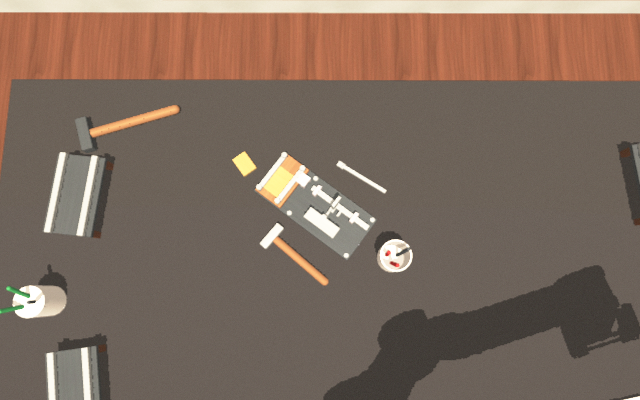

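View pics/scene0.png

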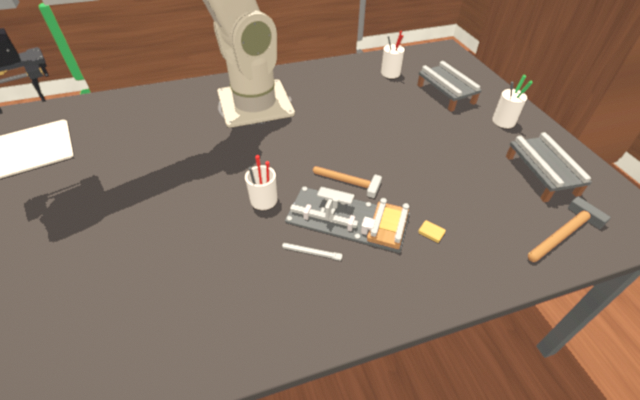

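The top view shows the frame at about (315,205), with the catch plate at (322,222), the tab at (335,205) and the keeper at (303,178). The mug is at (395,255), off the frame's -y end. The hammer and chisel lie either side of it. The network reports agree with this, giving a yaw of about -0.62.

Next I'll move above it and look with the wrist camera.

Call:
arm_command(xyz=[[0.01, 0.02, 0.04], [0.03, 0.05, 0.06], [0.05, 0.085, 0.06], [0.07, 0.12, 0.06], [0.09, 0.155, 0.06], [0.11, 0.19, 0.06], [0.13, 0.225, 0.06], [0.15, 0.26, 0.06], [0.17, 0.295, 0.06], [0.19, 0.33, 0.06], [0.21, 0.365, 0.06], [0.23, 0.4, 0.06], [0.25, 0.435, 0.06], [0.27, 0.47, 0.06], [0.29, 0.505, 0.06], [0.31, 0.54, 0.06], [0.33, 0.575, 0.06], [0.35, 0.61, 0.06], [0.37, 0.64, 0.06], [0.38, 0.66, 0.06]], rot=[[0, 0, 0.03], [0, 0, 0.06], [0, 0, 0.1], [0, 0, 0.14], [0, 0, 0.17], [0, 0, 0.2], [0, 0, 0.24], [0, 0, 0.28], [0, 0, 0.32], [0, 0, 0.36], [0, 0, 0.4], [0, 0, 0.44], [0, 0, 0.48], [0, 0, 0.52], [0, 0, 0.55], [0, 0, 0.58], [0, 0, 0.6], [0, 0, 0.62], [0, 0, 0.64], [0, 0, 0.65]], grip=0.52)

```text
time: 2.57
ee_pos: [0.5657, 0.0665, 0.2825]
eef_rot: [0.889, 0.459, 0.001, -0.001]
ft_force: [0.4, -0.2, 0.5]
width: 0.0451
grip_force: 0.0
```

Call:
arm_command(xyz=[[0, 0, 0], [0, 0, 0], [0, 0, 0]], rot=[[0, 0, 0], [0, 0, 0], [0, 0, 0]])

```text
time: 2.82
ee_pos: [0.5645, 0.0621, 0.2825]
eef_rot: [0.89, 0.457, -0.0, 0.0]
ft_force: [-0.9, 0.1, 0.6]
width: 0.0449
grip_force: 0.0
```

```bash
python3 - <<'E'
from h import *
np.set_printoptions(precision=4,suppress=True)
s=r.read_state(); print({k:np.round(s[k],4) for k in ["time","ee_pos","eef_rot","width","joint_positions","ft_force"]})
snap("wrist","wrist1.png")
for n in ["frame","catch_pad","bolt_tab","keeper"]:
    for d in r.spot_point(n,"wrist")[:2]: print(n,round(d["conf"],2),w("wrist",d["at"]))
E
```

```text
{'time': np.float64(2.8167), 'ee_pos': array([0.5645, 0.0621, 0.2825]), 'eef_rot': array([ 0.8895,  0.4569, -0.0002,  0.0002]), 'width': np.float64(0.0449), 'joint_positions': array([ 0.4345,  0.2593, -0.7512,  1.4901,  0.1774,  1.4621, -0.941 ]), 'ft_force': array([-0.8638,  0.1305,  0.5787])}
frame 0.69 [0.5944 0.1054 0.0014]
catch_pad 0.58 [0.5555 0.1033 0.0468]
bolt_tab 0.58 [0.6059 0.0685 0.0751]
keeper 0.85 [0.6594 0.1455 0.0339]
```

View pics/wrist1.png

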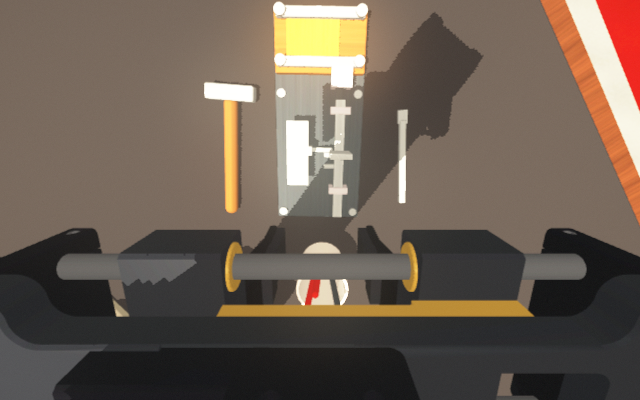

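The wrist view shows the frame upright in the image: catch plate (287-309, 121-185), tab (341,155), keeper (343,76), staples (341,110) and (338,189). I'll fit the pose from all the reports and check it by overlaying it on this picture.

```bash
cat > fit.py <<'E'
from h import *
from scipy.optimize import least_squares
np.set_printoptions(precision=4,suppress=True)
L={"frame":(0,0),"catch_pad":(-.03,-.024),"bolt_tab":(.03,-.025),"keeper":(.03,.073)}
M=[("frame",.5907,.104),("catch_pad",.5559,.1101),("bolt_tab",.6098,.0731),("keeper",.6589,.1513),
("frame",.5957,.108),("catch_pad",.5555,.1077),("bolt_tab",.6054,.0726),("keeper",.6644,.1475),
("frame",.5944,.1054),("catch_pad",.5555,.1033),("bolt_tab",.6059,.0685),("keeper",.6594,.1455)]
def tw(p,x,y): c,s=np.cos(p[2]),np.sin(p[2]); return np.array([p[0]+c*x-s*y,p[1]+s*x+c*y])
sol=least_squares(lambda p:np.concatenate([tw(p,*L[n])-[a,b] for n,a,b in M]),[.593,.106,-.62],loss="soft_l1",f_scale=.003)
p=sol.x
def proj(cam,P):
    m=r.camera_model(cam); q=np.linalg.inv(np.array(m["T"]))@np.append(P,1)
    return m["cx"]+m["fx"]*q[0]/-q[2], m["cy"]-m["fy"]*q[1]/-q[2]
def overlay(cam,src,out,p,x0,y0,x1,y1,k=4,bolt=0,cd=0):
    im=cv2.imread("pics/"+src)[y0:y1,x0:x1]; im=cv2.resize(im,None,fx=k,fy=k,interpolation=cv2.INTER_CUBIC)
    def rect(x,y,a,b,z,col):
        c=[proj(cam,np.append(tw(p,x+i*a/2,y+j*b/2),z)) for i,j in((-1,-1),(1,-1),(1,1),(-1,1))]
        cv2.polylines(im,[np.int32([((u-x0+.5)*k,(v-y0+.5)*k) for u,v in c])],True,col,1)
    rect(0,.02,.13,.3,.01,(0,255,0)); rect(-.03,-.024,.03,.09,.046-cd,(0,0,255)); rect(.03,-.025+bolt,.03,.008,.075,(255,0,255))
    for y in(-.08,.036): rect(.03,y,.028,.01,.035,(255,255,0))
    cv2.imwrite("pics/"+out,im)
E
python3 - <<'E'
from fit import *
print(p, sol.fun.reshape(-1,2)*1000, r.camera_model("wrist"))
overlay("wrist","wrist1.png","ov1.png",p,250,80,400,225)
E
```

```text
[ 0.5946  0.1075 -0.6196] [[ 3.8911  3.4657]
 [ 0.3308 -4.7518]
 [-5.3031 -3.4083]
 [ 2.506  -1.8251]
 [-1.1089 -0.5343]
 [ 0.7308 -2.3518]
 [-0.9031 -2.9083]
 [-2.994   1.9749]
 [ 0.1911  2.0657]
 [ 0.7308  2.0482]
 [-1.4031  1.1917]
 [ 2.006   3.9749]] {'fx': 278.9960715074974, 'fy': 278.9960715074974, 'cx': 320.9986235765135, 'cy': 199.21960799730297, 'T': array([[ 0.8124,  0.5629,  0.1524,  0.6064],
       [-0.5831,  0.7836,  0.2145,  0.1194],
       [ 0.0013, -0.2631,  0.9648,  0.4455],
       [ 0.    ,  0.    ,  0.    ,  1.    ]])}
```

View pics/ov1.png

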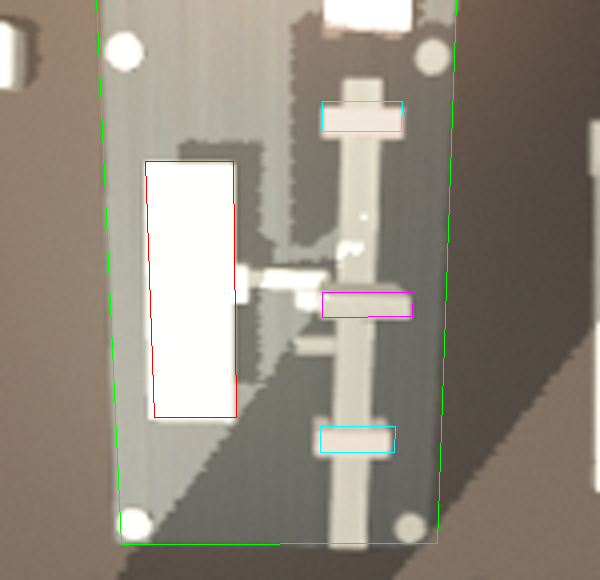

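The overlay matches within about 1-2 mm and the tool yaw already fits. I'll descend behind the tab to 60 mm above the bench, over the plate.

Call:
arm_command(xyz=[[0.003, 0.007, -0.03], [0.003, 0.007, -0.065], [0.003, 0.007, -0.1], [0.003, 0.007, -0.135], [0.003, 0.007, -0.165], [0.003, 0.007, -0.19], [0.003, 0.007, -0.21], [0.003, 0.007, -0.22], [0.003, 0.007, -0.22], [0.003, 0.007, -0.22], [0.003, 0.007, -0.22]], rot=[[0, 0, 0], [0, 0, 0], [0, 0, 0], [0, 0, 0], [0, 0, 0], [0, 0, 0], [0, 0, 0], [0, 0, 0], [0, 0, 0], [0, 0, 0], [0, 0, 0]])

```text
time: 3.98
ee_pos: [0.5686, 0.07, 0.0642]
eef_rot: [0.889, 0.457, 0.001, 0.0]
ft_force: [0.6, 0.2, -0.3]
width: 0.0453
grip_force: 0.0
```

```bash
python3 - <<'E'
from fit import *
s=r.read_state(); print({k:np.round(s[k],4) for k in ["time","ee_pos","eef_rot","width","ft_force","torque"]})
d=s["ee_pos"][:2]-p[:2]; c,q=np.cos(p[2]),np.sin(p[2]); print("frame xy",c*d[0]+q*d[1],-q*d[0]+c*d[1])
im=snap("wrist","wrist2.png"); overlay("wrist","wrist2.png","ov2.png",p,170,100,470,325,k=2.5)
E
```

```text
{'time': np.float64(3.9833), 'ee_pos': array([0.5686, 0.07  , 0.0642]), 'eef_rot': array([0.8894, 0.4571, 0.0011, 0.0005]), 'width': np.float64(0.0453), 'ft_force': array([ 0.6007,  0.1883, -0.3324]), 'torque': array([-0.0526, -0.0027, -0.0217])}
frame xy 0.0006168061730851479 -0.04563651181383621
```

View pics/ov2.png

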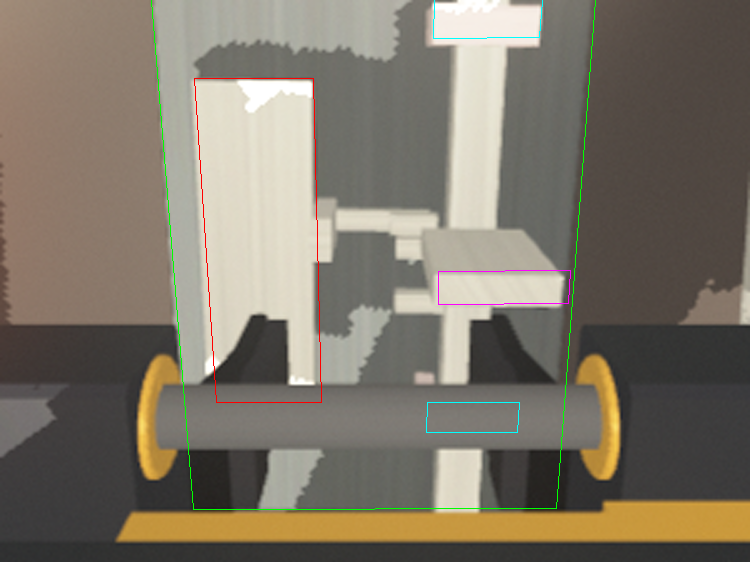

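The overlay still fits. The left finger is over the catch plate at about (250,330). The right finger is over the bolt bar behind the tab, whose top edge is at (500,290). Next I'll press the plate down slowly.

Call:
arm_command(xyz=[[0, 0, -0.008], [0, 0, -0.014], [0, 0, -0.018], [0, 0, -0.02], [0, 0, -0.022], [0, 0, -0.024], [0, 0, -0.025], [0, 0, -0.025], [0, 0, -0.025]], rot=[[0, 0, 0], [0, 0, 0], [0, 0, 0], [0, 0, 0], [0, 0, 0], [0, 0, 0], [0, 0, 0], [0, 0, 0], [0, 0, 0]])

```text
time: 4.78
ee_pos: [0.568, 0.0697, 0.0391]
eef_rot: [0.889, 0.457, 0.0, 0.001]
ft_force: [-6.5, -3.5, 19.5]
width: 0.0454
grip_force: 9.7
```

```bash
python3 - <<'E'
from fit import *
s=r.read_state(); print({k:np.round(s[k],4) for k in ["time","ee_pos","eef_rot","width","ft_force","torque"]})
im=snap("wrist","wrist3.png"); overlay("wrist","wrist3.png","ov3.png",p,170,100,470,325,k=2.5,cd=.007)
print(r.read_state()["ft_force"])
E
```

```text
{'time': np.float64(4.7833), 'ee_pos': array([0.568 , 0.0697, 0.0391]), 'eef_rot': array([0.8894, 0.4572, 0.    , 0.0006]), 'width': np.float64(0.0454), 'ft_force': array([-6.545 , -3.4579, 19.4706]), 'torque': array([-0.4276,  1.8338,  0.1982])}
[-6.678  -2.6111 19.4905]
```

View pics/ov3.png

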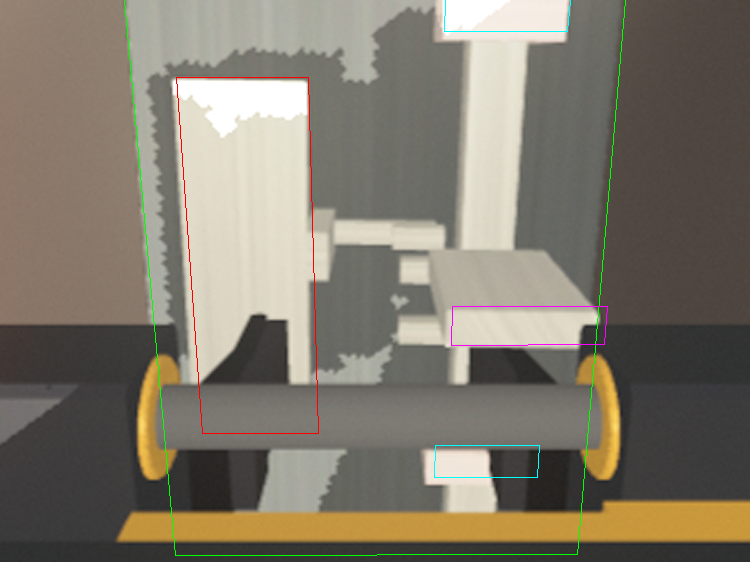

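The catch overlay, drawn 7 mm down, matches, so the plate is at its stop. The tab, with its lower edge at y≈346, hasn't moved. Next I'll push along frame +y, (0.58, 0.81), keeping the downward load.

Call:
arm_command(xyz=[[0.0015, 0.002, -0.001], [0.003, 0.004, -0.001], [0.0045, 0.006, -0.001], [0.006, 0.008, -0.001], [0.0075, 0.01, -0.001], [0.009, 0.012, -0.001], [0.01, 0.0145, -0.001], [0.0115, 0.0165, -0.001], [0.013, 0.0185, -0.001], [0.0145, 0.0205, -0.001], [0.016, 0.0225, -0.001], [0.0175, 0.0245, -0.001], [0.019, 0.0265, -0.001], [0.0205, 0.0285, -0.001]], rot=[[0, 0, 0], [0, 0, 0], [0, 0, 0], [0, 0, 0], [0, 0, 0], [0, 0, 0], [0, 0, 0], [0, 0, 0], [0, 0, 0], [0, 0, 0], [0, 0, 0], [0, 0, 0], [0, 0, 0], [0, 0, 0]])

```text
time: 6.0
ee_pos: [0.5879, 0.0913, 0.039]
eef_rot: [0.89, 0.455, -0.004, 0.004]
ft_force: [-15.8, -22.1, 40.6]
width: 0.0449
grip_force: 21.5
```

```bash
cat > st.py <<'E'
from fit import *
s=r.read_state(); print({k:np.round(s[k],4) for k in ["time","ee_pos","eef_rot","width","ft_force","torque"]})
c,q=np.cos(p[2]),np.sin(p[2]); f=lambda d:np.array([c*d[0]+q*d[1],-q*d[0]+c*d[1]])
print("frame xy",f(s["ee_pos"][:2]-p[:2]),"force",f(s["ft_force"][:2]))
E
python3 st.py
```

```text
{'time': np.float64(6.0), 'ee_pos': array([0.5879, 0.0913, 0.039 ]), 'eef_rot': array([ 0.8903,  0.4553, -0.0035,  0.0042]), 'width': np.float64(0.0449), 'ft_force': array([-15.7889, -22.1306,  40.6489]), 'torque': array([-4.654 ,  4.3254,  0.5383])}
frame xy [ 0.0039 -0.0171] force [ -0.0026 -27.1855]
```

Call:
arm_command(xyz=[[0.001, 0.001, 0.0005], [0.0015, 0.0025, 0.001], [0.0025, 0.0035, 0.001], [0.0035, 0.005, 0.001], [0.0045, 0.006, 0.001], [0.005, 0.0075, 0.001]], rot=[[0, 0, 0], [0, 0, 0], [0, 0, 0], [0, 0, 0], [0, 0, 0], [0, 0, 0]])

```text
time: 6.5
ee_pos: [0.5929, 0.0988, 0.0391]
eef_rot: [0.89, 0.455, -0.003, 0.004]
ft_force: [-16.7, -26.8, 33.9]
width: 0.0448
grip_force: 20.4
```

```bash
python3 st.py; python3 - <<'E'
from fit import *
snap("wrist","wrist4.png"); overlay("wrist","wrist4.png","ov4.png",p,170,100,470,325,k=2.5,cd=.007,bolt=.033)
E
```

```text
{'time': np.float64(6.5), 'ee_pos': array([0.5929, 0.0988, 0.0391]), 'eef_rot': array([ 0.8905,  0.455 , -0.0035,  0.0039]), 'width': np.float64(0.0448), 'ft_force': array([-16.7469, -26.7707,  33.9169]), 'torque': array([-5.7057,  4.0748, -0.0134])}
frame xy [ 0.0037 -0.008 ] force [  1.912  -31.5194]
```

View pics/ov4.png

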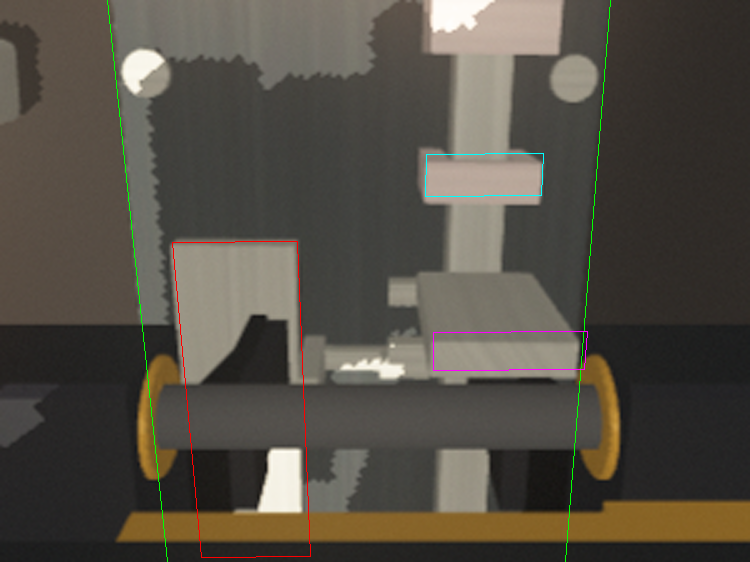

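The tab is at y≈342-378, about 8 px (1-2 mm) short of its predicted home position (332-370), and the catch is still fully down. I'll push on until the stop shows in the force.

Call:
arm_command(xyz=[[0.001, 0.001, 0], [0.0015, 0.0025, 0], [0.0025, 0.0035, 0], [0.003, 0.004, 0]], rot=[[0, 0, 0], [0, 0, 0], [0, 0, 0], [0, 0, 0]])

```text
time: 6.88
ee_pos: [0.5931, 0.099, 0.039]
eef_rot: [0.891, 0.454, -0.008, 0.005]
ft_force: [-36.7, -37.3, 51.1]
width: 0.045
grip_force: 29.9
```

```bash
python3 st.py
```

```text
{'time': np.float64(6.8833), 'ee_pos': array([0.5931, 0.099 , 0.039 ]), 'eef_rot': array([ 0.8911,  0.4537, -0.0079,  0.0051]), 'width': np.float64(0.045), 'ft_force': array([-36.6822, -37.2592,  51.0577]), 'torque': array([-7.8052,  7.5367, -0.4952])}
frame xy [ 0.0037 -0.0078] force [ -8.2269 -51.6348]
```

The tip has stalled and the force is rising, so the bolt is at its stop. I'll ease the push, then lift so the catch rises.

Call:
arm_command(xyz=[[-0.001, -0.0015, 0], [-0.002, -0.003, 0.001], [-0.002, -0.003, 0.003], [-0.002, -0.003, 0.006], [-0.002, -0.003, 0.009], [-0.002, -0.003, 0.013], [-0.003, -0.004, 0.018], [-0.005, -0.007, 0.024], [-0.006, -0.008, 0.024], [-0.006, -0.008, 0.024]], rot=[[0, 0, 0], [0, 0, 0], [0, 0, 0], [0, 0, 0], [0, 0, 0], [0, 0, 0], [0, 0, 0], [0, 0, 0], [0, 0, 0], [0, 0, 0]])

```text
time: 7.72
ee_pos: [0.5899, 0.1011, 0.0616]
eef_rot: [0.889, 0.457, -0.0, 0.0]
ft_force: [-3.6, -4.7, 4.0]
width: 0.0454
grip_force: 3.0
```

```bash
python3 st.py; python3 - <<'E'
from fit import *
snap("wrist","wrist5.png"); overlay("wrist","wrist5.png","ov5.png",p,170,100,470,325,k=2.5,cd=0,bolt=.033)
E
```

```text
{'time': np.float64(7.7167), 'ee_pos': array([0.5899, 0.1011, 0.0616]), 'eef_rot': array([ 0.8895,  0.457 , -0.0004,  0.0004]), 'width': np.float64(0.0454), 'ft_force': array([-3.5917, -4.6928,  4.005 ]), 'torque': array([-1.067 ,  0.757 , -0.1336])}
frame xy [-0.0001 -0.008 ] force [-0.1989 -5.9062]
```

View pics/ov5.png

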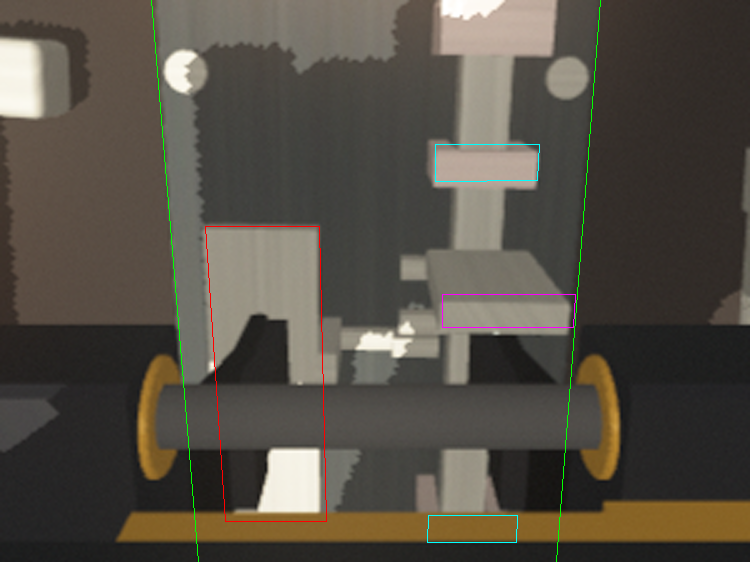

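The tab (303-333) and the staple are both about 6 px below their overlays, so that offset is systematic and the bolt is home. The plate matches its raised outline. I'll back off the tab and move clear upward.

Call:
arm_command(xyz=[[-0.003, -0.004, 0], [-0.006, -0.008, 0.002], [-0.006, -0.008, 0.015], [-0.006, -0.008, 0.04], [-0.006, -0.008, 0.075], [-0.006, -0.008, 0.11], [-0.006, -0.008, 0.145], [-0.006, -0.008, 0.18], [-0.006, -0.008, 0.2], [-0.006, -0.008, 0.21], [-0.006, -0.008, 0.21], [-0.006, -0.008, 0.21], [-0.006, -0.008, 0.21]], rot=[[0, 0, 0], [0, 0, 0], [0, 0, 0], [0, 0, 0], [0, 0, 0], [0, 0, 0], [0, 0, 0], [0, 0, 0], [0, 0, 0], [0, 0, 0], [0, 0, 0], [0, 0, 0], [0, 0, 0]])

```text
time: 8.85
ee_pos: [0.5834, 0.0937, 0.2698]
eef_rot: [0.889, 0.457, -0.001, -0.0]
ft_force: [0.5, 0.7, 0.1]
width: 0.0451
grip_force: 0.0
```

```bash
python3 st.py; python3 - <<'E'
from fit import *
snap("wrist","wrist6.png"); overlay("wrist","wrist6.png","ov6.png",p,250,80,400,225,cd=0,bolt=.033)
for n in ["catch_pad","bolt_tab"]:
    for d in r.spot_point(n,"wrist")[:1]:
        v=w("wrist",d["at"]); e=v[:2]-p[:2]; c,q=np.cos(p[2]),np.sin(p[2]); print(n,d["conf"],c*e[0]+q*e[1],-q*e[0]+c*e[1],v[2])
E
```

```text
{'time': np.float64(8.85), 'ee_pos': array([0.5834, 0.0937, 0.2698]), 'eef_rot': array([ 0.8893,  0.4573, -0.0011, -0.0004]), 'width': np.float64(0.0451), 'ft_force': array([0.4853, 0.7158, 0.0504]), 'torque': array([-0.0674, -0.0135, -0.0271])}
frame xy [-0.0011 -0.0177] force [-0.0205  0.8645]
catch_pad 0.89 -0.029013851472190294 -0.024967820833697266 0.046238516613121894
bolt_tab 0.57 0.029872339651260002 0.010397840255407447 0.07676982960075329
```

View pics/ov6.png

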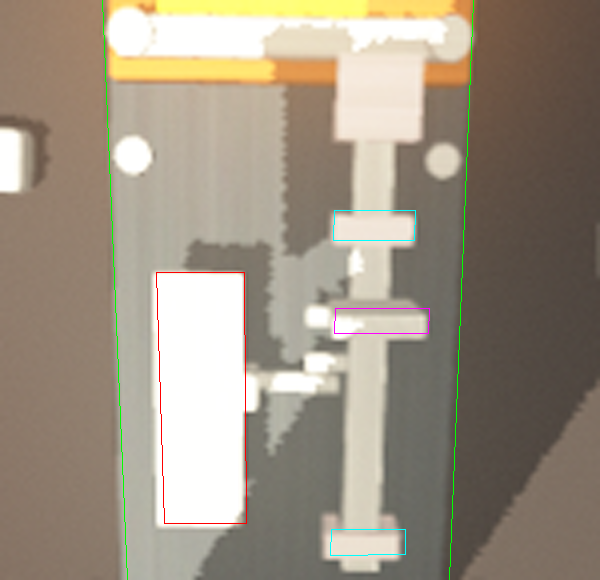

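The catch plate sits at its raised outline, 46 mm. The tab (about y 312-338) is at the home outline within the overlay's error, and the bolt end is in the keeper at (378,100). The arm is clear, so I'm handing the job in.

```bash
python3 -c "
from bench import r
print(r.close_job())"
```

```text
the job is handed in; nothing more can be done
None
```

The job is handed in, but the hand-in returned no verdict: the last wrist view shows the bolt home in its keeper and the catch sprung fully up, the arm is clear, and the gripper never went near the hammer, mug, chisel or blank (I did not re-measure them afterwards).

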